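# Run the chip carrier out to the objective and hold it

### The job

Pull the red transport lock out to its end stop, then take the blue carrier plate by its black post and slide it outward along its rest until the silver chip at its end sits squarely in front of the objective's lens. The plate would tip off there, so finish while still holding it by the post, flat on its rest. Do not bump the objective, and leave everything else on the table where it is.

Things in the scene. Friction and masses are not known exactly. Their poses are not given: they have to be found in the camera images.
- rest: Black slide rest, fixed, on a round foot. Origin on the table under its middle. Its y axis is the slideway and points OUTWARD (the way the plate goes); its x axis points across, away from the robot. Slideway top 80 mm above the table, y from -100 to +100 mm, with a dark guide strip 8 mm high along each side (3 mm play to the plate). On its -x side a grey bed carries the lock.
- lock_grip (a point): Centre of the red lock grip, an upright block 20 mm (rest's x) by 16 mm (rest's y) by 34 mm high, standing 81 to 115 mm above the table; this point is 100 mm above it. Axes as the rest. It slides along the rest's -x, away from the plate. Its steel bolt sits in a notch in the plate's edge and keeps the plate from sliding.
- lock (a joint): Travel of the transport lock in m: 0 = bolt fully in, 0.025 = pulled out to its end stop. It stays where it is left; about 2 N moves it.
- plate_post (a point): Centre of the black upright post on the plate's inner end, 18 by 18 mm, 45 mm high, brass dot on top; at the start it stands 88 to 133 mm above the table. Axes as the plate. It stands 110 mm inward of the plate's middle, on the plate's centre line.
- chip (a point): Centre of the top of the silver chip, 22 by 22 mm, on a brass mount on the plate's outer end; 110 mm outward (y) of the plate's origin, 18 mm to its +x side, 37 mm above the plate's underside. Axes as the plate.
- lens (a point): Centre of the front lens of the objective, a fixed black barrel 35 mm thick with a white ring and a white index line along its top; 117 mm above the table. Axes as the rest: the barrel runs along +x, square to the slideway. The chip is in front of the lens when both have the same y in the rest's frame; its edge then clears the lens by about 20 mm.
- objective: The objective with its barrel, cube-shaped black body (85 mm) and foot, fixed. Origin on the table under the lens; barrel along its x axis.
- driver: Bystander: yellow-handled screwdriver lying on the table. Leave it alone.
- solvent: Bystander: closed bottle, 60 mm wide, 130 mm high. Leave it alone.
- lens_mount: Bystander: small round lens upright on a thin post with a black foot, 110 mm high. Leave it alone.
- collar: Bystander: aluminium ring 50 mm wide, 16 mm high. Leave it alone.
- post: Bystander: bare steel post, 25 mm wide, 75 mm high. Leave it alone.
- jar: Bystander: closed amber jar, 56 mm wide, 60 mm high. Leave it alone.
- plate: Loose blue-anodised aluminium carrier plate, 70 mm wide (x), 260 mm long (y, pointing outward with the rest's y), 8 mm thick, about 0.55 kg with all it carries. Origin at the centre of its underside. Its balance point lies about 40 mm outward of its origin, so with the chip at the lens it tips off the rest unless held. A notch in its -x edge takes the bolt.
Mind the look-alikes: they are no part of the job. What is shaped like the objective but turquoise is not meant.

How it is judged:
On the way:
1. the transport lock is pulled out to its end stop while the plate is still back on its rest (value of joint lock above 0.022 m and y of chip in the frame of lens below -0.06 m), for 0.2 s.
At the end, for the whole second after the job is handed in: Chip level with the lens axis along the slideway within 6 mm; plate flat (under 3 degrees) between its guides and at its height on the rest within 4 mm; at rest, held by the fingers (over 1 N), not leaning on the objective; lock out to its end stop within 4 mm (y of chip in the frame of lens between -0.006 and 0.006 m and angle between chip's own z axis and vertical below 0.05 rad and z of chip in the frame of rest between 0.113 and 0.122 m and x of chip in the frame of rest between 0.011 and 0.025 m and contact force between the fingers and plate above 1 N and contact force between plate and objective below 0.3 N and value of joint lock above 0.021 m and linear speed of plate below 0.01 m/s); the arm keeps its last pose, push and grip.
It fails at once if the plate tips by more than 9 degrees (angle between chip's own z axis and vertical above 0.16 rad).
It fails at once if the objective is bumped (over 3 N) (contact force between objective and anything else above 3 N).
It fails at once if one of the loose bystanders is disturbed (moved over 20 mm) (distance of any of driver, solvent, lens_mount, collar, post, jar from where it was at the start of the episode above 0.02 m).
It also fails if it takes over 42 s, if anything falls off the work surface, if the arm or the gripper's body presses on something with over 40 N, if the wrist force passes 120 N, or if a joint passes its speed limit or range.

### The arm

A 6-joint arm with a two-finger parallel gripper is mounted at the origin on the work surface. World frame = base frame: x ahead of the robot, y to its left, z up, the work surface at z = 0. Lengths are in m, angles in rad, forces in N, time in s.
With the tool pointing down it reaches from about 0.3 to 0.75 m from the base axis. Payload 8.5 kg.
Tool frame: the origin (TCP) lies at the very end of the fingers, on their centre line; the grasp point (between the pads) lies 19 mm behind it; z points along the fingers, y is the line along which they close (so a half turn about z gives the same grasp; the last joint's range is limited). The gripper opens to 88 mm and grips with 3 to 60 N. Pads are 18 mm wide; open, the fingers measure 123 mm over their backs; the gripper's body (75 mm by 187 mm) begins 45 mm behind the grasp point.
Start: joints at [-1.425, 0.381, 1.297, -0, 1.464, -0.215], TCP at [0.194, -0.515, 0.239] pointing down, gripper open.
Joint ranges: [-3.11, 3.11], [-0.89, 2.33], [0.22, 2.48], [-1.42, 4.56], [0.17, 2.85], [-2.88, 2.88]. Speed limits (rad/s): [2.39, 2.39, 3.14, 3.14, 3.14, 3.14].

### API

Orientations are given as a rotation vector (axis times angle).
In Python, from rig import sense, get_image, get_calibration, finish_job gives the robot as it stands. The module is installed in compiled form; this text tells all that it offers.
- The arm moves only by the tool apply_moves, never from a script. Its argument "steps" is a list of rows, each a list of 3 entries, a list of its own where there are three numbers: the shift along the tool's x, y, z in m, then the turn, a rotation vector about the tool's x, y, z in degrees, then the opening, from 0 (shut) to 1 (fully open). In form: [[[dx, dy, dz], [ax, ay, az], hand], ...]. A call has 1 to 8 rows; each row shifts and turns the commanded pose from where the row before left it, along the tool's axes as they then stand; what a row does not reach is not made up. A row lasts 1/8 s, in which the tool goes at most 62.5 mm and 10.7 degrees, less where a joint would pass 70% of its speed; a pose out of reach is approached as far as the arm can. A call is refused whole if a number of a shift passes 0.0625 or a number of a turn 10.7, either way. A call with a gripper value outside its range is refused whole. The fingers move at their own pace and stop on an object; the grip force is fixed at half the most. Time passes only in rows, so rows that do not move let the fingers close. It gives the time, the measured TCP pose, the force, the opening and the grip force at its end, in the units of the state.
- sense(): the state, without advancing time (a new reading comes with each control period).
- get_image(name): name is "side" or "top" or "wrist"; returns the picture (400x640x3 uint8, blue, green, red); there is no depth.
- get_calibration(name): a dict with "camera_matrix" (3x3 intrinsics, pixels), "k1" (the pictures are not rectified: a ray, as slopes to the right and down, at radius r is drawn at 1 + k1 r^2 times it, then the intrinsics apply), "world_to_cam" (4x4, takes a point from world to camera coordinates). Camera axes: x right, y down, z forward; pixel columns grow to the right and rows downward; lengths in m; the calibration is good to about 2 mm. A picture is of the moment at which its call begins: read the wrist's pose just before it. get_calibration takes no time and is no camera call; for the wrist camera it gives the pose at the moment of the call.
- finish_job(): hands the job in; it is judged then, once.
The state is a dict: "t": time; "qpos": joint angles; "qd": joint speeds; "joint_efforts": joint torques, N m; "ee_pos": TCP position; "tcp_rot": TCP orientation; "wrist_force": force on the tool from outside, world axes, zero at the start; "torque": the same for the moment, N m; "opening": opening from 0.0 (shut) to 1.0 (fully open); "finger_force": force on a finger pad.
Only numpy, scipy, OpenCV 4.12 (cv2) and the standard library are available. Lean on these libraries where they do the work, as an engineer would, in place of code of your own. Each camera call takes 0.05 s, during which the arm holds its last target. There are 200 camera calls.

## Working session

There is one attempt and no reset: what is moved stays moved. The work goes in short steps, Python scripts to look and compute and a tool call to move; the robot and the scene stay as the last step left them, time stands still between calls to the robot, and variables do not carry over. Pictures are saved under pics/ and viewed, at most 10 in all, crops included, and the job is handed in when it is done.

Besides the shell and the picture viewer there is one more tool, called after "Call:" as a command line: name --argument value ..., lists and objects as JSON in quotes. apply_moves: Moves the arm, as the interface text tells. Its arguments: {"type":"object","properties":{"steps":{"type":"array","items":{"type":"array"}}},"required":["steps"]}

```bash
mkdir -p pics; cat > h.py <<'E'
import numpy as np, cv2
from rig import sense,get_image,get_calibration,finish_job
def ray(c,u,v):
    K=c["camera_matrix"];K=np.array(K)
    d=cv2.undistortPoints(np.array([[[u,v]]],float),K,np.array([c["k1"],0,0,0.]))[0,0]
    T=np.array(c["world_to_cam"]);R=T[:3,:3];o=-R.T@T[:3,3]
    return o,R.T@np.array([d[0],d[1],1])
def onz(c,u,v,z):
    o,d=ray(c,u,v);return o+d*(z-o[2])/d[2]
def proj(c,p):
    T=np.array(c["world_to_cam"]);
    r,_=cv2.projectPoints(np.array([p],float),cv2.Rodrigues(T[:3,:3])[0],T[:3,3],np.array(c["camera_matrix"]),np.array([c["k1"],0,0,0.]));return r[0,0]
E
python3 - <<'E'
from h import *
for n in("top","side"):
    cv2.imwrite(f"pics/{n}0.png",get_image(n)); c=get_calibration(n);print(n,c)
    np.save(n,c,allow_pickle=True)
print(sense())
E
```

```text
top {'camera_matrix': array([[388.76075212,   0.        , 310.24012777],
       [  0.        , 388.76075212, 203.55315194],
       [  0.        ,   0.        ,   1.        ]]), 'k1': -0.05354415413440081, 'world_to_cam': array([[-0.00495811, -0.99998591,  0.00189621, -0.05432619],
       [-0.9809376 ,  0.00449529, -0.19427101,  0.50648595],
       [ 0.19425975, -0.00282328, -0.98094606,  1.21939276],
       [ 0.        ,  0.        ,  0.        ,  1.        ]])}
side {'camera_matrix': array([[377.00660397,   0.        , 313.66213754],
       [  0.        , 377.00660397, 202.65197885],
       [  0.        ,   0.        ,   1.        ]]), 'k1': -0.025354240568459176, 'world_to_cam': array([[ 0.9541762 , -0.29898773,  0.01241444, -0.48470726],
       [-0.13448577, -0.46551348, -0.87476327,  0.1535401 ],
       [ 0.26732257,  0.83300873, -0.48439147,  1.11274859],
       [ 0.        ,  0.        ,  0.        ,  1.        ]])}
{'t': 0.1, 'qpos': array([-1.42529394e+00,  3.81150463e-01,  1.29813821e+00, -7.48127671e-06,
        1.46360690e+00, -2.15337439e-01]), 'qd': array([-0.00040449, -0.00206283, -0.00296289, -0.00033833, -0.00022578,
        0.00048898]), 'joint_efforts': array([ 2.23821153e-03, -4.38651216e+01, -2.24909931e+01,  7.13977357e-02,
        3.42656113e-02, -8.80212178e-05]), 'ee_pos': array([ 0.19412375, -0.51434297,  0.23820355]), 'tcp_rot': array([-3.08931819e+00, -5.63503366e-01, -5.97479147e-05]), 'wrist_force': array([ 0.86401405,  0.16340814, -1.08668484]), 'torque': array([ 0.0049398 , -0.02633902,  0.04281812]), 'finger_force': 0.0, 'opening': 1.0012357523765676}
```

View pics/top0.png

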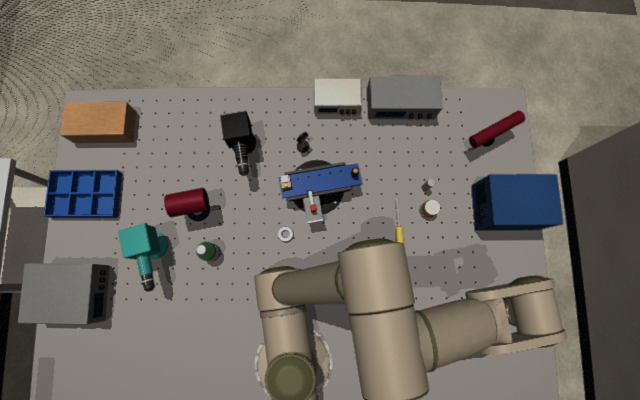

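View pics/side0.png

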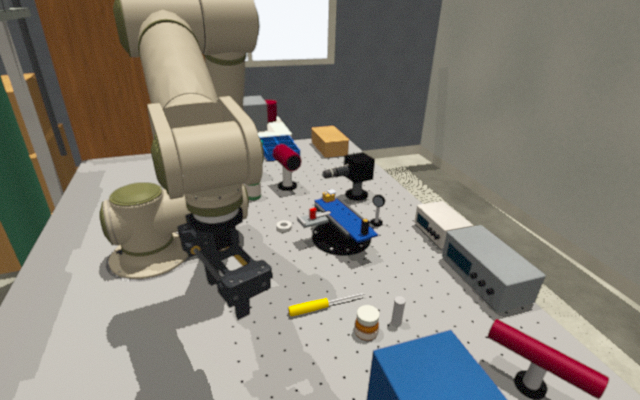

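The top view shows the blue plate from (283,187) to (361,172), with its post near (355,171), the chip near (286,182), the red lock near (313,209) and the black objective's lens near (244,172). The side view agrees with this. Next I'll measure from an enlarged crop.

```bash
python3 - <<'E'
from h import *
im=cv2.imread("pics/top0.png");c=get_calibration("top")
cr=im[100:240,210:380];cv2.imwrite("pics/crop.png",cv2.resize(cr,None,fx=4.2,fy=4.2,interpolation=cv2.INTER_CUBIC))
h=cv2.cvtColor(im,cv2.COLOR_BGR2HSV)
def m(lo,hi,x0,x1,y0,y1):
    k=cv2.inRange(h,lo,hi);z=np.zeros_like(k);z[y0:y1,x0:x1]=k[y0:y1,x0:x1];return z
b=m((105,120,60),(125,255,255),270,370,155,210)
ct=max(cv2.findContours(b,0,2)[0],key=cv2.contourArea)
r=cv2.minAreaRect(ct);print("plate",r)
P=[onz(c,u,v,.088) for u,v in cv2.boxPoints(r)];print(np.round(P,4))
rd=m((0,120,80),(8,255,255),295,330,195,225)|m((170,120,80),(180,255,255),295,330,195,225)
ys,xs=np.nonzero(rd);print("red",xs.mean(),ys.mean(),xs.min(),xs.max(),ys.min(),ys.max(),onz(c,xs.mean(),ys.mean(),.11))
E
```

```text
plate ((319.84869384765625, 180.06398010253906), (21.892301559448242, 80.058349609375), 80.07376098632812)
[[ 0.5887  0.0447  0.088 ]
 [ 0.6338 -0.2099  0.088 ]
 [ 0.5619 -0.2199  0.088 ]
 [ 0.5178  0.0319  0.088 ]]
red 312.9310344827586 207.58620689655172 311 315 205 210 [ 0.48150009 -0.06484808  0.11      ]
```

View pics/crop.png

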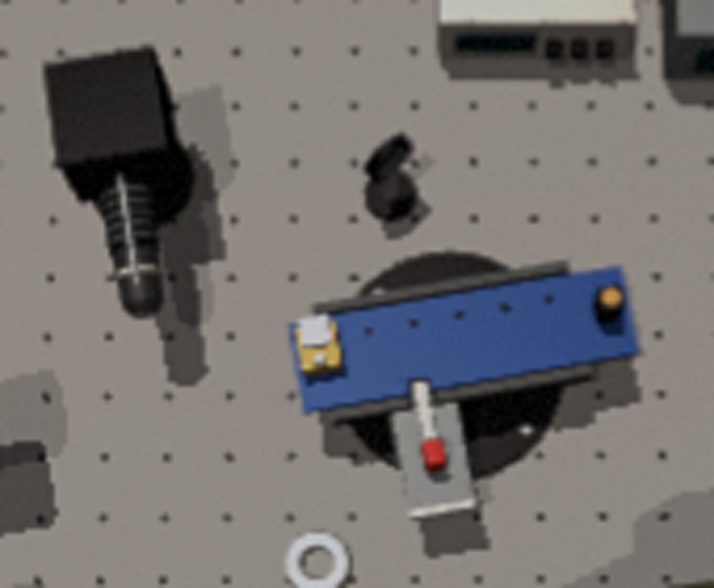

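Call:
apply_moves --steps '[[[0,0,0],[0,0,10.7],0.6],[[0.036,-0.039,0],[0,0,0],0.6],[[0.036,-0.039,0],[0,0,0],0.6],[[0.036,-0.039,0],[0,0,0],0.6],[[0.036,-0.039,0],[0,0,0],0.6],[[0.036,-0.039,0],[0,0,0],0.6],[[0.036,-0.039,0],[0,0,0],0.6],[[0.036,-0.039,0],[0,0,0],0.6]]'

```text
t: 1.1
ee_pos: [0.3957, -0.2004, 0.2386]
tcp_rot: [-3.13, -0.273, 0.0]
wrist_force: [0.2, -0.4, 0.0]
opening: 0.6
finger_force: 0.0
```

Call:
apply_moves --steps '[[[0.036,-0.039,0],[0,0,0],0.6],[[0.03,-0.03,0],[0,0,0],0.6],[[0,0,0],[0,0,0],0.6]]'

```text
t: 1.48
ee_pos: [0.4488, -0.1207, 0.2384]
tcp_rot: [-3.129, -0.279, 0.001]
wrist_force: [0.4, 1.1, -0.1]
opening: 0.601
finger_force: 0.0
```

```bash
python3 - <<'E'
from h import *
s=sense();c=get_calibration("wrist");im=get_image("wrist");cv2.imwrite("pics/w1.png",im);np.save("w1",c,allow_pickle=True)
print(s["t"],s["ee_pos"],cv2.Rodrigues(s["tcp_rot"])[0],s["wrist_force"],s["opening"])
t=get_calibration("top")
for n,u,v,z in[("dot",355.2,170.5,.133),("chip",285.4,178.8,.117),("lens tip",244.2,174,.117),("ring",242.,164.5,.1345),("idx",239,144,.1345)]: print(n,onz(t,u,v,z))
for n,p in[("lock",(.4815,-.0648,.115)),("dot",(.5946,-.1966,.133))]:print(n,proj(c,p))
E
```

```text
1.475 [ 0.4488457  -0.12066081  0.23844488] [[ 9.84191059e-01  1.77109337e-01 -4.92213275e-04]
 [ 1.77109591e-01 -9.84190993e-01  5.31890015e-04]
 [-3.90229184e-04 -6.10657089e-04 -9.99999737e-01]] [ 0.43446905  1.07183252 -0.14495348] 0.6011500785783833
dot [ 0.59362819 -0.1965084   0.133     ]
chip [0.57219801 0.02077197 0.117     ]
lens tip [0.58845196 0.15035871 0.117     ]
ring [0.61421216 0.15510335 0.1345    ]
idx [0.68146316 0.16668918 0.1345    ]
lock [260.23141824 141.717548  ]
dot [461.6218157   19.00756319]
```

View pics/w1.png

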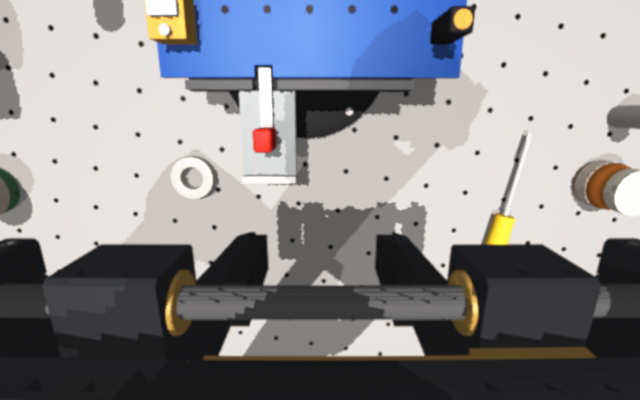

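The wrist view shows the red grip near (263,139), the plate edge level in the picture at row 77, and the post's brass dot near (462,18). The tool is already square to the rest.

```bash
python3 - <<'E'
from h import *
im=cv2.imread("pics/w1.png");c=np.load("w1.npy",allow_pickle=True).item();s=sense()
h=cv2.cvtColor(im,cv2.COLOR_BGR2HSV)
rd=(cv2.inRange(h,(0,150,60),(8,255,255))|cv2.inRange(h,(172,150,60),(180,255,255)))[100:170,220:310]
br=(rd>0)&(h[100:170,220:310,2]>200)
for k in(rd>0,br):
    ys,xs=np.nonzero(k);print(xs.min()+220,xs.max()+220,ys.min()+100,ys.max()+100,xs.mean()+220,ys.mean()+100)
p=onz(c,xs.mean()+220,ys.mean()+100,.115)
R=cv2.Rodrigues(s["tcp_rot"])[0];print(p,"tool delta",R.T@(p-s["ee_pos"]))
b=cv2.inRange(h,(105,120,60),(125,255,255))
E=np.array([onz(c,x,np.nonzero(b[:90,x])[0].max()+.5,.088) for x in list(range(175,250,3))+list(range(280,430,3))])
vx,vy,*_=cv2.fitLine(E[:,:2].astype(np.float32),cv2.DIST_HUBER,0,.01,.01).ravel();print("edge dir",vx,vy, "toolY",R[:,1]);print(E.mean(0))
o=onz(c,462.5,18.5,.133);print("dot",o,R.T@(o-s["ee_pos"]))
E
```

```text
253 275 129 151 264.0460251046025 139.77824267782427
253 270 129 151 261.81697612732097 139.9946949602122
[ 0.48313083 -0.06590834  0.115     ] tool delta [ 0.04424096 -0.04892382  0.12343731]
edge dir 0.17487712 -0.9845903 toolY [ 1.75583868e-01 -9.84464412e-01 -3.56295602e-04]
[ 0.53986274 -0.09206555  0.088     ]
dot [ 0.59503173 -0.19712246  0.133     ] [0.13135158 0.09989339 0.10532282]
```

Call:
apply_moves --steps '[[[0.022,-0.024,0],[0,0,0],0.6],[[0.022,-0.025,0],[0,0,0],0.6],[[0,0,0.05],[0,0,0],0.6],[[0,0,0.05],[0,0,0],0.6],[[0,0,0.03],[0,0,0],0.6],[[0,0,0.018],[0,0,0],0.6],[[0,0,0],[0,0,0],0.0],[[0,0,0],[0,0,0],0.0]]'

```text
t: 2.52
ee_pos: [0.4832, -0.0676, 0.0915]
tcp_rot: [3.129, 0.272, 0.001]
wrist_force: [0.9, 0.6, 0.5]
opening: 0.398
finger_force: 0.0
```

Call:
apply_moves --steps '[[[0,0,0],[0,0,0],0.0],[[0,0,0],[0,0,0],0.0],[[0,0,0],[0,0,0],0.0]]'

```text
t: 2.9
ee_pos: [0.4823, -0.0644, 0.0914]
tcp_rot: [-3.125, -0.273, 0.001]
wrist_force: [-1.2, 13.8, 6.8]
opening: 0.181
finger_force: 30.0
```

Call:
apply_moves --steps '[[[-0.006,-0.002,0],[0,0,0],0.0],[[-0.007,0,0],[0,0,0],0.0],[[-0.007,0,0],[0,0,0],0.0],[[-0.005,0,0],[0,0,0],0.0],[[-0.002,0,0],[0,0,0],0.0],[[0,0,0],[0,0,0],0.0],[[0,0,0],[0,0,0],0.0]]'

```text
t: 3.78
ee_pos: [0.4583, -0.0687, 0.0915]
tcp_rot: [-3.129, -0.271, -0.01]
wrist_force: [13.2, 11.8, -1.9]
opening: 0.173
finger_force: 30.0
```

Call:
apply_moves --steps '[[[0.0,0,0],[0,0,0],0.6],[[0,0,0],[0,0,0],0.6],[[0,0,0],[0,0,0],0.6],[[0,0,-0.04],[0,0,0],0.6],[[0,0,-0.06],[0,0,0],0.6],[[0,0,-0.04],[0,0,0],0.6],[[0,0,0],[0,0,0],0.6]]'

```text
t: 4.65
ee_pos: [0.4568, -0.07, 0.2333]
tcp_rot: [3.127, 0.273, 0.008]
wrist_force: [-0.3, -0.3, -0.3]
opening: 0.6
finger_force: 0.0
```

```bash
python3 - <<'E'
from h import *
s=sense();c=get_calibration("wrist");im=get_image("wrist");cv2.imwrite("pics/w2.png",im);np.save("w2",c,allow_pickle=True)
h=cv2.cvtColor(im,cv2.COLOR_BGR2HSV);R=cv2.Rodrigues(s["tcp_rot"])[0];print(s["ee_pos"],R,s["wrist_force"])
rd=(cv2.inRange(h,(0,150,200),(8,255,255))|cv2.inRange(h,(172,150,200),(180,255,255)))
n,l,st,ce=cv2.connectedComponentsWithStats(rd);i=1+st[1:,4].argmax();print(st[i],ce[i]);p=onz(c,*ce[i],.115)
print(p,"travel",(np.array([.48313,-.06591,.115])-p)@np.array([.9846,.1749,0]))
print("post delta",R.T@(np.array([.5946,-.1968,.111])-s["ee_pos"]))
E
```

```text
[ 0.45680266 -0.06998829  0.23329604] [[ 0.98490381  0.17301898  0.00537678]
 [ 0.17303435 -0.98491253 -0.00253444]
 [ 0.00485715  0.00342655 -0.99998233]] [-0.32898836 -0.32962957 -0.30180417]
[311 181  17  21 334] [319.06886228 190.48502994]
[ 0.45914299 -0.06948608  0.115     ] travel 0.024243063238296492
post delta [0.11318033 0.14832095 0.12335618]
```

View pics/w2.png

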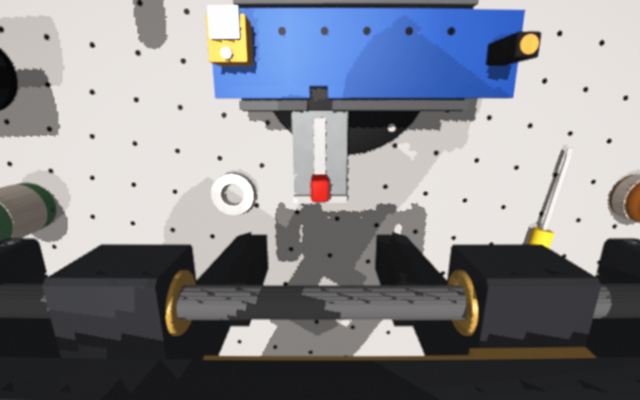

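The bolt is clear: the notch at (319,95) is empty and the grip has travelled about 24 mm. Now I'll take the post.

Call:
apply_moves --steps '[[[0.028,0.037,0],[0,0,0],0.6],[[0.028,0.037,0],[0,0,0],0.6],[[0.028,0.037,0],[0,0,0],0.6],[[0.029,0.037,0],[0,0,0],0.6],[[0,0,0.04],[0,0,0],0.6],[[0,0,0.04],[0,0,0],0.6],[[0,0,0],[0,0,0],0.6]]'

```text
t: 5.58
ee_pos: [0.5912, -0.195, 0.1466]
tcp_rot: [-3.125, -0.272, 0.012]
wrist_force: [-0.0, 0.0, 1.7]
opening: 0.601
finger_force: 0.0
```

```bash
python3 - <<'E'
from h import *
s=sense();R=cv2.Rodrigues(s["tcp_rot"])[0]
print(s["ee_pos"],s["wrist_force"],R.T@(np.array([.5946,-.1968,.094])-s["ee_pos"]))
print(R)
E
```

```text
[ 0.59122625 -0.1949867   0.1465983 ] [-5.36928844e-04  5.37551122e-03  1.71268462e+00] [0.00338061 0.00266207 0.05256173]
[[ 0.9849122   0.17287369 -0.00791543]
 [ 0.17291077 -0.98492826  0.00426359]
 [-0.00705907 -0.00556793 -0.99995958]]
```

Call:
apply_moves --steps '[[[0.003,0.002,0.02],[0,0,0],0.6],[[0,0,0.02],[0,0,0],0.6],[[0,0,0.012],[0,0,0],0.6],[[0,0,0],[0,0,0],0.0],[[0,0,0],[0,0,0],0.0],[[0,0,0],[0,0,0],0.0],[[0,0,0],[0,0,0],0.0],[[0,0,0],[0,0,0],0.0]]'

```text
t: 6.58
ee_pos: [0.5964, -0.197, 0.0993]
tcp_rot: [3.13, 0.273, 0.001]
wrist_force: [-1.9, 2.5, 4.8]
opening: 0.2
finger_force: 30.0
```

```bash
python3 - <<'E'
from h import *
s=sense();R=cv2.Rodrigues(s["tcp_rot"])[0]
print(s["ee_pos"],s["wrist_force"],s["torque"],s["opening"]);print(R)
im=get_image("top");cv2.imwrite("pics/t2.png",cv2.resize(im[120:230,210:380],None,fx=4.2,fy=4.2,interpolation=cv2.INTER_CUBIC))
E
```

```text
[ 0.59639131 -0.19697     0.09934832] [-1.86242423  2.54537562  4.77592477] [0.4212826  0.18208189 0.07123716] 0.20027759325618813
[[ 9.84864743e-01  1.73323558e-01  6.17884368e-04]
 [ 1.73323596e-01 -9.84864930e-01 -8.89351513e-06]
 [ 6.06991189e-04  1.15852850e-04 -9.99999809e-01]]
```

Call:
apply_moves --steps '[[[0,-0.006,0],[0,0,0],0.0],[[0,-0.01,0],[0,0,0],0.0],[[0,-0.012,0],[0,0,0],0.0],[[0,-0.012,0],[0,0,0],0.0],[[0,-0.01,0],[0,0,0],0.0],[[0,-0.006,0],[0,0,0],0.0],[[0,0,0],[0,0,0],0.0]]'

```text
t: 7.5
ee_pos: [0.5868, -0.1413, 0.0994]
tcp_rot: [3.129, 0.274, 0.002]
wrist_force: [0.6, -0.2, 6.2]
opening: 0.203
finger_force: 30.0
```

```bash
python3 - <<'E'
from h import *
s=sense();R=cv2.Rodrigues(s["tcp_rot"])[0]
print(s["ee_pos"],s["wrist_force"],s["torque"],s["opening"],R[2])
d=s["ee_pos"]-[.59639131,-.19697,.0993];print("moved x,y",d@[.9849,.1733,0],d@[-.1733,.9849,0])
E
```

```text
[ 0.58678892 -0.14129771  0.09935833] [ 0.63366794 -0.16431672  6.17202187] [ 0.09943225 -0.0293045   0.01681867] 0.20289561615301283 [ 1.13833121e-03  4.20506921e-04 -9.99999264e-01]
moved x,y 0.00019061014013779966 0.05649573188760709
```

Moving smoothly: 56 mm out, with low forces. Next about 52 mm more, then a look.

Call:
apply_moves --steps '[[[0,-0.006,0],[0,0,0],0.0],[[0,-0.01,0],[0,0,0],0.0],[[0,-0.01,0],[0,0,0],0.0],[[0,-0.01,0],[0,0,0],0.0],[[0,-0.01,0],[0,0,0],0.0],[[0,-0.006,0],[0,0,0],0.0],[[0,0,0],[0,0,0],0.0]]'

```text
t: 8.38
ee_pos: [0.5778, -0.0901, 0.0993]
tcp_rot: [3.129, 0.274, 0.002]
wrist_force: [0.7, 0.2, 6.8]
opening: 0.199
finger_force: 30.0
```

```bash
python3 - <<'E'
from h import *
s=sense();R=cv2.Rodrigues(s["tcp_rot"])[0]
print(s["ee_pos"],s["wrist_force"],s["torque"],s["opening"],R[2])
d=s["ee_pos"]-[.59639131,-.19697,.0993];print("moved x,y",d@[.9849,.1733,0],d@[-.1733,.9849,0])
a=cv2.resize(get_image("top")[120:220,210:330],None,fx=6,fy=6,interpolation=cv2.INTER_CUBIC)
cv2.imwrite("pics/t3.png",a)
w=get_image("wrist");cv2.imwrite("pics/w3.png",w);np.save("w3",get_calibration("wrist"),allow_pickle=True)
E
```

```text
[ 0.57777277 -0.09014246  0.09932525] [0.70482027 0.22131768 6.83327336] [ 0.03432364 -0.02641075  0.01980729] 0.19939569885975983 [ 1.20619546e-03  4.18905426e-04 -9.99999185e-01]
moved x,y 0.0001758098850024535 0.10844103905821263
```

View pics/t3.png

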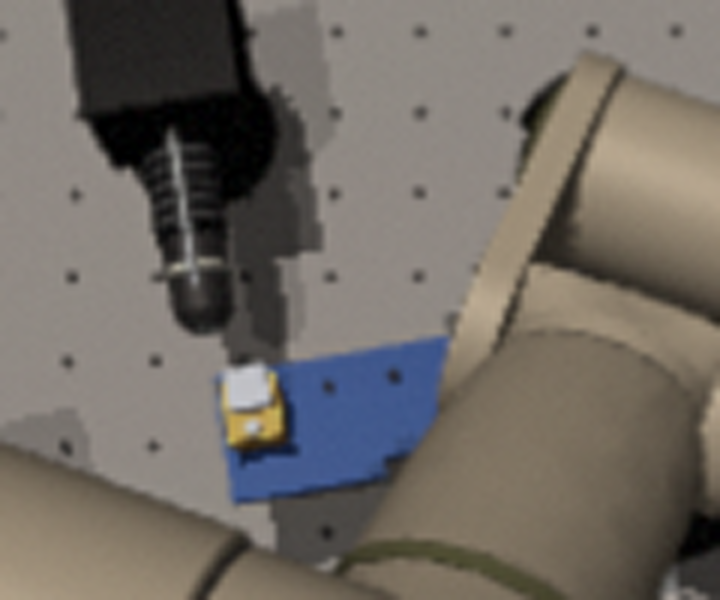

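View pics/w3.png

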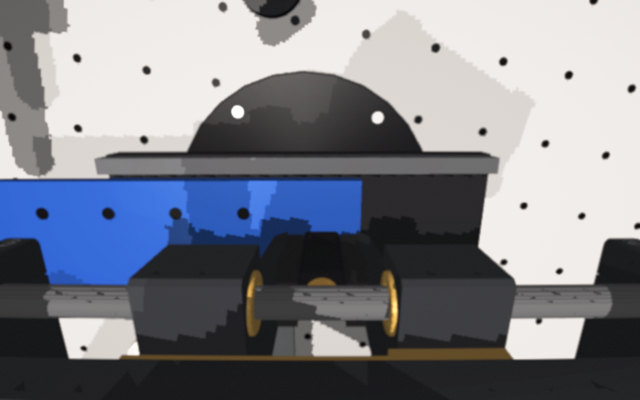

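The top crop shows the silver chip at about (248,387) and the lens tip at about (203,320), with the index line from (172,130) to (190,255). The wrist view shows the plate lying flat against its guides.

```bash
python3 - <<'E'
from h import *
t=get_calibration("top");a=cv2.imread("pics/t3.png");n=np.array([-.1745,.9847,0])
h=cv2.cvtColor(a,cv2.COLOR_BGR2HSV)
k=cv2.inRange(h,(0,0,175),(180,60,255));k[:355]=0;k[415:]=0;k[:,:215]=0;k[:,290:]=0
M=cv2.moments(k,True);u,v=M["m10"]/M["m00"],M["m01"]/M["m00"]
g=lambda x,y,z:onz(t,210+(x+.5)/6-.5,120+(y+.5)/6-.5,z)
p=g(u,v,.117);print("chip",u,v,p,p@n,M["m00"])
ax=[]
for y in range(140,255,5):  # index line: brightest column
    x0=int(172+(y-130)*18/125);r=a[y,x0-10:x0+11].sum(1).astype(float);w=np.clip(r-np.percentile(r,60),0,None)
    x=(w*np.arange(x0-10,x0+11)).sum()/w.sum();ax.append(g(x,y,.1345)@n)
print("index",np.median(ax),np.round(ax,4))
# barrel silhouette in front of ring (dark) vs background, at axis height
gr=a.sum(2)
for y in range(280,312,6):
    d=np.nonzero(gr[y,140:260]<255)[0]+140;print(y,d.min(),d.max(),g(d.min(),y,.117)@n,g(d.max(),y,.117)@n)
E
```

```text
chip 245.89768745620182 387.14015416958654 [0.55565141 0.12947265 0.117     ] 0.03053054896853006 1427.0
index 0.046897156217577514 [0.0474 0.0472 0.0469 0.0464 0.0464 0.0467 0.0471 0.0472 0.0474 0.0472
 0.0463 0.0461 0.0464 0.0468 0.0471 0.0473 0.0474 0.0469 0.0464 0.0462
 0.0465 0.0469 0.0471]
280 156 259 0.06851213969414925 0.01511263897379746
286 168 259 0.06274942180164775 0.015603079433833841
292 170 259 0.06217735946614926 0.016093099301237205
298 171 259 0.062124119413934566 0.01658270030103418
304 171 259 0.06258882709017283 0.017071884153232006
310 173 259 0.06201827589865168 0.01756065257286012
```

Call:
apply_moves --steps '[[[0,-0.005,0],[0,0,0],0.0],[[0,-0.006,0],[0,0,0],0.0],[[0,-0.004,0],[0,0,0],0.0],[[0,0,0],[0,0,0],0.0],[[0,0,0],[0,0,0],0.0]]'

```text
t: 9.1
ee_pos: [0.5753, -0.0758, 0.0993]
tcp_rot: [3.129, 0.273, 0.002]
wrist_force: [0.6, -2.2, 6.4]
opening: 0.199
finger_force: 30.0
```

```bash
python3 - <<'E'
from h import *
s=sense();R=cv2.Rodrigues(s["tcp_rot"])[0];n=np.array([-.1745,.9847,0])
print(s["t"],s["ee_pos"],s["wrist_force"],s["opening"],R[2],"chip y kin",s["ee_pos"]@n+.22)
im=get_image("top");t=get_calibration("top")
a=cv2.resize(im[120:220,210:310],None,fx=6,fy=6,interpolation=cv2.INTER_CUBIC);cv2.imwrite("pics/t4.png",a)
h=cv2.cvtColor(a,cv2.COLOR_BGR2HSV)
g=lambda x,y,z:onz(t,210+(x+.5)/6-.5,120+(y+.5)/6-.5,z)
for th in(130,150,175):
    k=cv2.inRange(h,(0,0,th),(180,70,255));k[:350]=0;k[412:]=0;k[:,:180]=0;k[:,270:]=0
    nn,l,st,ce=cv2.connectedComponentsWithStats(k);i=1+st[1:,4].argmax();print(th,st[i],ce[i],g(*ce[i],.117)@n)
S=get_image("side");cv2.imwrite("pics/s4.png",cv2.resize(S[140:270,270:420],None,fx=4,fy=4,interpolation=cv2.INTER_CUBIC))
E
```

```text
9.1 [ 0.57527423 -0.07581644  0.09933328] [ 0.61853878 -2.21051727  6.41436159] 0.19933024531776003 [ 1.32867028e-03  7.71741277e-04 -9.99998820e-01] chip y kin 0.044958199069611265
130 [ 180  350   64   62 3419] [208.86282539 381.77244808] 0.04912042797128327
150 [ 190  365   54   47 1896] [216.54957806 389.25105485] 0.045760095280976694
175 [ 195  370   44   42 1454] [216.91265475 391.10385144] 0.04571943841163169
```

View pics/t4.png

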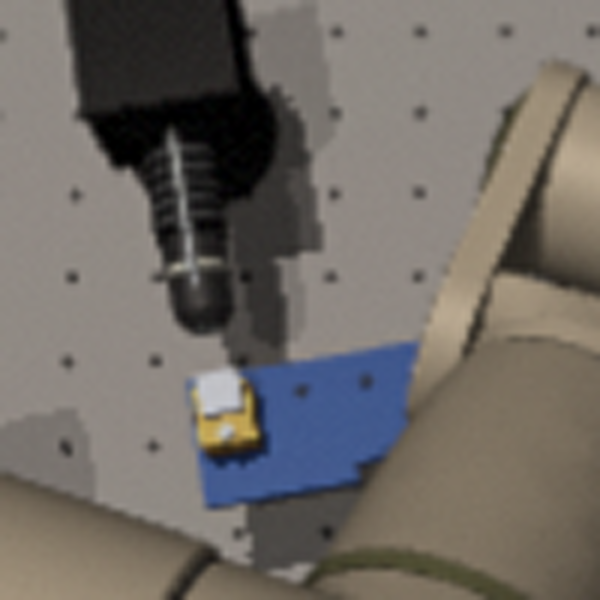

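View pics/s4.png

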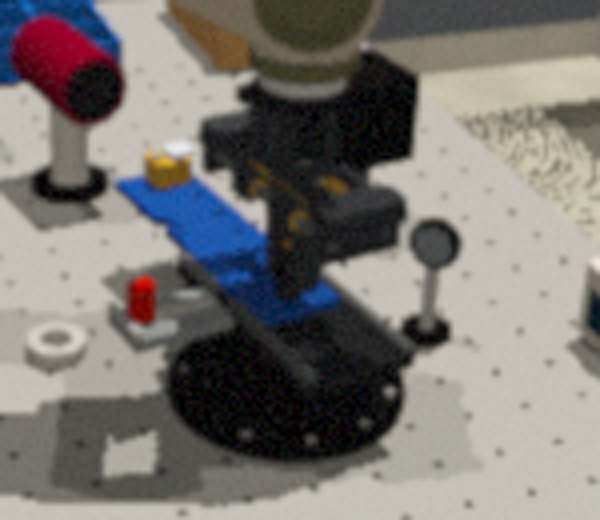

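```bash
python3 -c "
from rig import *
print(finish_job())"
```

```text
the job is handed in; nothing more can be done
None
```

The job is handed in at about 9.3 s: the lock is pulled out about 24 mm to its stop, and the plate is held flat on its rest by the post. I measured the chip within about 2 mm of the lens axis (limit 6 mm); no verdict came back from the judging.

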